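# Stand the blue board pen in the holder cup

### The job

In the IT equipment store, put the blue board pen away: take it out of the sloping pen stand and stand it upright, nib down, in the round black holder cup, and let go. Leave the red and green pens where they are in the stand; the white mug is not the holder.

Things in the scene. Friction and masses are not known exactly. Their poses are not given: they have to be found in the camera images.
- blue_pen_mid (a point): Blue round board pen, 180 mm long, 20 mm thick, about 45 g; last 16 mm taper to a black nib. Point: on its axis, half-way along (90 mm from each end); z runs along the pen away from the nib (up). At the start it leans 30 degrees from vertical, top towards the robot, nib down in a stand, middle 100 mm above the table. Fingers can straddle it, closing across the row of pens, from half-way up to its top.
- red_pen_mid (a point): Red pen, same shape, point and axes, in the same stand. The grey and white stand (base 120 x 240 mm, place and yaw vary) holds the three pens in a row, 85 mm apart, in any order, parallel, tops about 180 mm up. Each cradle lies under its pen up to 95 mm from the nib end (the last 40 mm narrower than the pen), open above: a pen lifts out straight up or along its axis.
- green_pen_mid (a point): Green pen, same shape, point and axes, in another cradle of the same stand, leaning the same way; to be left there like the red one.
- cup_mouth (a point): Round black holder cup, fixed upright to the table: 58 mm outside, 50 mm inside diameter, rim 100 mm above the table, inner floor 94 mm below the rim, with a thin white rim, on a grey metal foot disc 90 mm across. Point: centre of its mouth at rim height; z up. A pen standing in it reaches about 86 mm above the rim and may lean a little against the wall.
Things that resemble listed ones, but are neither listed nor needed, are in the scene too. Leave any pink or yellow look-alike of the part that bears cup_mouth alone.

How it is judged:
By the outcome, as a careful person would: the job done as asked, in the order asked, and still so for the second after the job is handed in, with the robot touching nothing.
It also fails if it takes over 40 s, if anything falls off the work surface, if the arm or the gripper's body presses on something with over 40 N, if the wrist force passes 120 N, or if a joint passes its speed limit or range.

### The arm

A 6-joint arm with a two-finger parallel gripper is mounted at the origin on the work surface. World frame = base frame: x ahead of the robot, y to its left, z up, the work surface at z = 0. Lengths are in m, angles in rad, forces in N, time in s.
With the tool pointing down it reaches from about 0.275 to 1 m from the base axis. Payload 8.4 kg.
Tool frame: the origin (TCP) lies on the centre line of the jaws, within the pads' length; the fingertips stand 25 mm ahead of it and the grasp point (between the pads) lies 6 mm ahead of it; z points along the fingers, y is the direction in which the jaws open and shut (so a half turn about z gives the same grasp; the last joint's range is limited). The gripper opens to 85 mm and grips with 20 to 120 N. Pads are 22 mm wide; open, the fingers measure 114 mm over their backs; the gripper's body (76 mm by 85 mm) begins 54 mm behind the grasp point. The pads swing forward as they close: fully open they stand 13 mm farther back than shut.
Start: joints at [-1.181, 0.353, 1.633, -0, 1.155, -0.002], TCP at [0.239, -0.578, 0.256] pointing down, gripper open.
Joint ranges: [-2.63, 2.63], [-0.92, 2.1], [0.06, 2.66], [-1.3, 4.44], [0, 2.69], [-3.02, 3.02]. Speed limits (rad/s): [2.22, 2.22, 2.79, 3.14, 3.14, 3.14].

### API

Orientations are given as a unit quaternion [x, y, z, w].
In Python, from plant import r, read_camera, calibration, job, nets, status gives the robot as it stands. The module is installed in compiled form; this text tells all that it offers. Calls block until the motion is done:
- r.move_to(position, orientation): joint-space move of the TCP to a pose.
- r.move_linear(position, frame=None, velocity=0.15): straight line of the TCP; frame=None keeps the orientation; velocity is the mean speed in m/s.
- r.set_joints(angles): joint-space move.
- r.release() and r.grab(squeeze=None): open the fingers fully, or close them until they stop; squeeze is the grip in N (None keeps the last).
- r.hold(seconds).
- r.inverse_kinematics(position, orientation): joint angles nearest the present ones, or None.
- read_camera(name): name is "side" or "top" or "wrist"; returns the picture (420x560x3 uint8, red, green, blue); there is no depth.
- calibration(name): a dict with "vertical_fov" (degrees; the focal length in pixels is half the picture's height over the tangent of half this angle, whatever the lens; pixels are square), "cx", "cy" (the principal point, pixels), "R" (3x3) and "t" (3): a world point X has camera coordinates R X + t. Camera axes: x right, y down, z forward; pixel columns grow to the right and rows downward; lengths in m; the calibration is good to about 2 mm. A picture is of the moment at which its call begins: read the wrist's pose just before it. calibration takes no time and is no camera call; for the wrist camera it gives the pose at the moment of the call.
A pose or a line that the arm cannot do raises r.MotionError and nothing moves.
- job.hand_in(): hands the job in, once; it reports no verdict.
Trained networks look in the newest picture that a camera, given by its name, has taken for a name from the list of things; names that differ only in an ending like _2 or _b are one class to them, and where a whole thing is asked for, a point or a joint stands for the part that bears it (a point fixed in the world has none). Each returns a list of dicts, best first, with "score" (0 to 1); they miss things now and then, are a little off and sometimes report something else, mostly with a low value. They report only what shows in the picture. A call takes as long as a camera call. They do not tell look-alikes from the thing itself.
- nets.masks_of(camera, target): "pixels" (420x560 bool, what is visible of it) and "box" ([left, top, right, bottom] in pixels, round what is visible of it).
Readings, each from a call of its own:
- status.get_time(): time.
- status.get_joint_positions(): joint angles.
- status.get_joint_vel(): joint speeds.
- status.get_joint_torque(): joint torques, N m.
- status.get_ee_pos(): TCP position.
- status.get_eef_rot(): TCP orientation.
- status.get_wrist_force(): force on the tool from outside, world axes, zero at the start.
- status.get_ft_torque(): the same for the moment, N m.
- status.get_grip_width(): opening from 0.0 (shut) to 1.0 (fully open).
Only numpy, scipy, OpenCV 4.12 (cv2) and the standard library are available. Lean on these libraries where they do the work, as an engineer would, in place of code of your own. Each camera call takes 0.05 s, during which the arm holds its last target. There are 200 camera calls.

## Working session

There is one attempt and no reset: what is moved stays moved. The work goes in short steps, each a Python script; the robot and the scene stay as the last script left them, time stands still between calls to the robot, and variables do not carry over. Pictures are saved under pics/ and viewed, about 8 in all and at most 12, crops included, and the job is handed in when it is done.

```bash
mkdir -p pics; ls; python3 - <<'E'
from plant import *
import cv2,numpy as np
ims=[]
for n in ["side","top"]:
    im=read_camera(n); ims.append(im); c=calibration(n); print(n,{k:np.round(v,3).tolist() for k,v in c.items()})
    for t in ["blue_pen_mid","red_pen_mid","green_pen_mid","cup_mouth"]:
        for d in nets.masks_of(n,t): print(t,round(d["score"],2),np.round(d["box"]).tolist(),d["pixels"].sum())
    cv2.imwrite(f"pics/{n}0.png",im[:,:,::-1])
print(status.get_time(),status.get_eef_rot())
E
```

```text
pics
side {'vertical_fov': 52.142, 'cx': 279.733, 'cy': 209.575, 'R': [[0.998, -0.062, -0.015], [-0.046, -0.534, -0.844], [0.045, 0.843, -0.536]], 't': [-0.526, 0.111, 0.761]}
blue_pen_mid 0.85 [211.0, 194.0, 281.0, 278.0] 1217
red_pen_mid 0.85 [220.0, 232.0, 294.0, 304.0] 1425
green_pen_mid 0.65 [228.0, 264.0, 310.0, 356.0] 1747
cup_mouth 0.95 [228.0, 147.0, 270.0, 195.0] 874
cup_mouth 0.84 [229.0, 175.0, 274.0, 237.0] 1597
cup_mouth 0.76 [289.0, 145.0, 325.0, 198.0] 1476
cup_mouth 0.54 [221.0, 229.0, 294.0, 306.0] 1414
top {'vertical_fov': 48.988, 'cx': 282.572, 'cy': 211.055, 'R': [[0.025, -0.999, -0.022], [-0.991, -0.021, -0.131], [0.13, 0.025, -0.991]], 't': [0.03, 0.534, 1.027]}
blue_pen_mid 0.83 [324.0, 220.0, 346.0, 258.0] 339
red_pen_mid 0.83 [361.0, 209.0, 390.0, 254.0] 427
green_pen_mid 0.88 [399.0, 204.0, 432.0, 244.0] 432
green_pen_mid 0.6 [179.0, 220.0, 217.0, 260.0] 1246
cup_mouth 0.67 [180.0, 165.0, 218.0, 207.0] 1247
cup_mouth 0.67 [239.0, 217.0, 278.0, 257.0] 1155
0.5 [ 9.80875258e-01  1.94637424e-01 -1.30231851e-05 -2.85830939e-05]
```

```bash
python3 -c "
import cv2,numpy as np
a=cv2.imread('pics/side0.png')[100:380,130:410];b=cv2.imread('pics/top0.png')[130:290,140:460]
cv2.imwrite('pics/c1.png',np.vstack([cv2.resize(cv2.imread('pics/side0.png')[130:370,170:370],(400,480))]));cv2.imwrite('pics/c2.png',cv2.resize(b,(800,400)))"
```

```text
(no output)
```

View pics/side0.png

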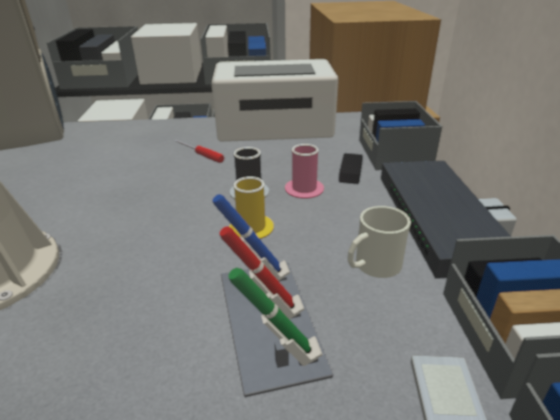

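View pics/c2.png

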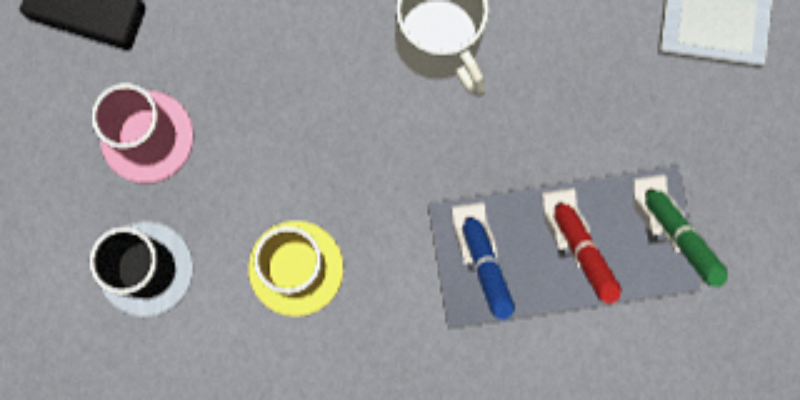

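Black cup (grey foot) shows at about (190,234) in the top view, and the yellow and pink ones are decoys. The row is blue, red, green at increasing column, with the pen tops towards the robot. In the side view the black cup is at about (248,168) and the blue pen runs from (217,198) to (284,274). Next I fit silhouettes.

```bash
cat > h.py <<'E'
from plant import *
import cv2,numpy as np
from scipy.optimize import minimize
from scipy.spatial.transform import Rotation as Ro
def proj(c,X):
    p=np.asarray(X)@np.array(c["R"]).T+np.array(c["t"]); f=210/np.tan(np.radians(c["vertical_fov"])/2)
    return p[:,:2]/p[:,2:]*f+[c["cx"],c["cy"]]
def hull(c,X,im):
    cv2.fillConvexPoly(im,np.round(cv2.convexHull(proj(c,X).astype(np.float32))*16).astype(np.int32),1,shift=4)
a=np.linspace(0,2*np.pi,24,endpoint=False)
ring=lambda r,z:np.c_[r*np.cos(a),r*np.sin(a),0*a+z]
PEN=np.vstack([ring(.01,.09),ring(.01,-.074),ring(.003,-.09)])
def axis(yaw): return np.array([-.5*np.cos(yaw),-.5*np.sin(yaw),np.cos(np.pi/6)])
def penpts(x,y,yaw): # yaw 0: top towards -x
    return (Ro.from_euler('z',yaw)*Ro.from_euler('y',-np.pi/6)).apply(PEN)+[x,y,.1]
def iou(a,b): return (a&b).sum()/max(1,(a|b).sum())
E
python3 - <<'E'
from h import *
C={};M={}
for n in ["side","top"]:
    read_camera(n);C[n]=calibration(n)
    for t in ["blue","red","green"]: M[n,t]=nets.masks_of(n,t+"_pen_mid")[0]["pixels"].astype(np.uint8)
    u=(248,168) if n=="side" else (190,234)
    ds=[d for t in ["cup_mouth","green_pen_mid"] for d in nets.masks_of(n,t) if d["box"][0]<u[0]<d["box"][2] and d["box"][1]<u[1]<d["box"][3]]
    ds=[d for d in ds if d["box"][2]-d["box"][0]<50]
    print(n,[ (round(d["score"],2),np.round(d["box"])) for d in ds]); M[n,"cup"]=ds[0]["pixels"].astype(np.uint8)
def cost(p,cams=("side","top"),show=0):
    x,y,w=p; s=[]
    for i,t in enumerate(["blue","red","green"]):
        o=np.array([x,y])+.085*i*np.array([np.sin(w),-np.cos(w)])
        for n in cams:
            im=np.zeros((420,560),np.uint8);hull(C[n],penpts(*o,w),im);s.append(iou(im,M[n,t]))
    if show:print(np.round(s,2))
    return -sum(s)
def ccost(p,cams=("side","top"),show=0):
    s=[]
    for n in cams:
        im=np.zeros((420,560),np.uint8)
        hull(C[n],np.vstack([ring(.029,0),ring(.029,.1)])+[*p,0],im);hull(C[n],np.vstack([ring(.045,0),ring(.045,.004)])+[*p,0],im);s.append(iou(im,M[n,"cup"]))
    if show:print(np.round(s,2))
    return -sum(s)
def back(n,u,z):
    c=C[n];R=np.array(c["R"]);f=210/np.tan(np.radians(c["vertical_fov"])/2)
    d=R.T@np.array([(u[0]-c["cx"])/f,(u[1]-c["cy"])/f,1]);o=-R.T@np.array(c["t"]);return (o+d*(z-o[2])/d[2])[:2]
tb=back("top",(341,254),.178);nb=back("top",(328,219),.022);print(tb,nb)
m=(tb+nb)/2;w0=np.arctan2(*(nb-tb)[::-1])
for cams in [("side","top"),("top",),("side",)]:
    r1=minimize(cost,[*m,w0],args=(cams,),method="Nelder-Mead",options=dict(initial_simplex=[[*m,w0],[m[0]+.01,m[1],w0],[m[0],m[1]+.01,w0],[*m,w0+.1]]))
    print("blue",cams,r1.x);cost(r1.x,show=1)
    c0=back("top",(190,234),.1)
    r2=minimize(ccost,c0,args=(cams,),method="Nelder-Mead",options=dict(initial_simplex=[c0,c0+[.01,0],c0+[0,.01]]))
    print("cup",r2.x);ccost(r2.x,show=1)
E
```

```text
side [(0.58, array([230., 147., 272., 198.]))]
top [(0.89, array([178., 222., 219., 258.]))]
[ 0.43201743 -0.07813375] [ 0.51874754 -0.06346407]
blue ('side', 'top') [ 0.4771859  -0.0692783   0.17399753]
[0.87 0.92 0.84 0.89 0.87 0.78]
cup [0.4710248  0.24176147]
[0.51 0.92]
blue ('top',) [ 0.47737423 -0.06932607  0.17310667]
[0.87 0.92 0.84 0.88 0.87 0.78]
cup [0.47067694 0.24085654]
[0.5  0.92]
blue ('side',) [ 0.47710804 -0.07079091  0.17658008]
[0.88 0.86 0.84 0.86 0.88 0.75]
cup [0.47171861 0.25004202]
[0.51 0.78]
```

```bash
cat >> h.py <<'E'
def tool(yaw,tilt):  # tool z down, tilted away from robot along yaw; jaw y along row
    z=(Ro.from_euler('z',yaw)*Ro.from_euler('y',-tilt)).apply([0,0,-1])
    y=np.array([-np.sin(yaw),np.cos(yaw),0]); best=None
    for s in (1,-1):
        q=Ro.from_matrix(np.c_[np.cross(s*y,z),s*y,z]).as_quat()
        yield q
MID=np.array([.4772,-.0695,.1]);W=.174;CUP=np.array([.471,.242])
E
python3 - <<'E'
from h import *
ax=axis(W)
for q in tool(W,np.pi/6):
    js=[r.inverse_kinematics(MID+ax*d,q) for d in (.056,.19)]
    print(q,[None if j is None else np.round(j,2) for j in js])
for w in (0,.174,.5):
  for q in tool(w,0): 
    j=r.inverse_kinematics(np.array([*CUP,.3]),q); print('cup',w,None if j is None else np.round(j,2))
q=min(tool(W,np.pi/6),key=lambda q:1e9 if (j:=r.inverse_kinematics(MID+ax*.19,q)) is None else abs(j[5]))
print(q,status.get_time())
r.move_to((MID+ax*.19+[0,0,.0]).tolist(),q.tolist())
c=calibration("wrist");im=read_camera("wrist").copy()
print(status.get_time(),status.get_ee_pos())
for t in ["blue","red","green"]: print(t,[(round(d["score"],2),np.round(d["box"])) for d in nets.masks_of("wrist",t+"_pen_mid")])
h=np.zeros((420,560),np.uint8);hull(c,penpts(MID[0],MID[1],W),h)
ms=nets.masks_of("wrist","blue_pen_mid")
if ms:
    m=ms[0]["pixels"].astype(np.uint8);print("iou",iou(h,m)); np.save("wm.npy",m)
cs,_=cv2.findContours(h,0,2);cv2.drawContours(im,cs,-1,(255,255,0),1)
cv2.imwrite("pics/w1.png",im[:,:,::-1])
E
```

```text
[-0.08392958  0.96227259  0.02248886  0.25784016] [array([-0.34,  0.12,  2.39,  1.  ,  0.3 , -3.01]), array([-0.47, -0.25,  2.36,  0.51,  0.66, -2.56])]
[ 0.96227259  0.08392958  0.25784016 -0.02248886] [array([-0.34,  0.12,  2.39,  1.  ,  0.3 ,  0.13]), array([-0.47, -0.25,  2.36,  0.51,  0.66,  0.58])]
cup 0 [ 0.47  0.16  1.79 -0.    1.19 -1.1 ]
cup 0 [ 0.47  0.16  1.79 -0.    1.19  2.04]
cup 0.174 [ 0.47  0.16  1.79 -0.    1.19 -1.27]
cup 0.174 [ 0.47  0.16  1.79 -0.    1.19  1.87]
cup 0.5 [ 0.47  0.16  1.79 -0.    1.19 -1.6 ]
cup 0.5 [ 0.47  0.16  1.79 -0.    1.19  1.54]
[ 0.96227259  0.08392958  0.25784016 -0.02248886] 1.1
3.0167 [ 0.38415893 -0.08667932  0.26479848]
blue [(0.65, array([267., 170., 292., 231.]))]
red [(0.79, array([339., 173., 402., 231.]))]
green [(0.93, array([406., 169., 517., 230.]))]
iou 0.775377969762419
```

View pics/w1.png

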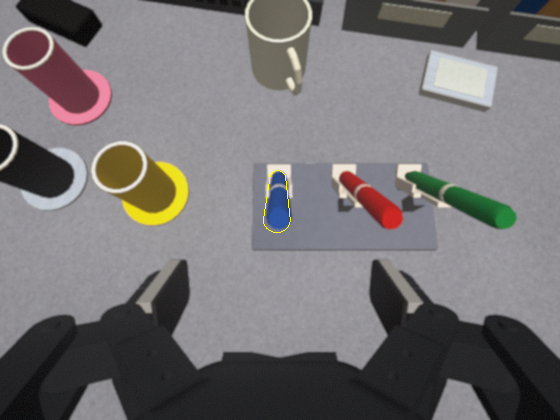

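The projected outline sits on the blue pen, with its top end at (278,222) and nib end at (278,175). The pen is centred between the jaws and the neighbours are clear, so I grasp and lift.

```bash
python3 - <<'E'
from h import *
ax=axis(W)
r.move_linear((MID+ax*.056).tolist())
print(status.get_time(),status.get_wrist_force())
r.grab(40)
print(status.get_grip_width(),status.get_wrist_force(),status.get_time())
p=np.array(status.get_ee_pos())
r.move_linear((p+[0,0,.16]).tolist())
print(status.get_grip_width(),status.get_ee_pos(),status.get_time(),status.get_wrist_force())
for k,w in enumerate((W,.5,-.3)):
    for q in tool(w,0):
        j=r.inverse_kinematics([*(p+[-.0,.03,.16])[:2],.33],q); print(w,q,None if j is None else np.round(j,2))
s=read_camera("side");cv2.imwrite("pics/s2.png",s[:,:,::-1])
E
```

```text
4.2583 [1.07786055 0.42537908 0.15339405]
0.2231354948876086 [-4.36378044 -1.64068606  7.40914575] 4.875
0.21967956658298327 [ 0.44915247 -0.07425238  0.30770131] 6.1667 [-0.04968107 -0.324956   -0.32952405]
0.174 [-0.08689029  0.99621789  0.          0.        ] [-0.1   0.    1.89 -0.    1.24 -1.85]
0.174 [ 0.99621789  0.08689029  0.         -0.        ] [-0.1   0.    1.89 -0.    1.24  1.3 ]
0.5 [-0.24740396  0.96891242  0.          0.        ] [-0.1   0.    1.89 -0.    1.24 -2.17]
0.5 [ 0.96891242  0.24740396  0.         -0.        ] [-0.1   0.    1.89 -0.    1.24  0.97]
-0.3 [0.14943813 0.98877108 0.         0.        ] [-0.1   0.    1.89 -0.    1.24 -1.37]
-0.3 [ 0.98877108 -0.14943813  0.         -0.        ] [-0.1   0.    1.89 -0.    1.24  1.77]
```

View pics/s2.png

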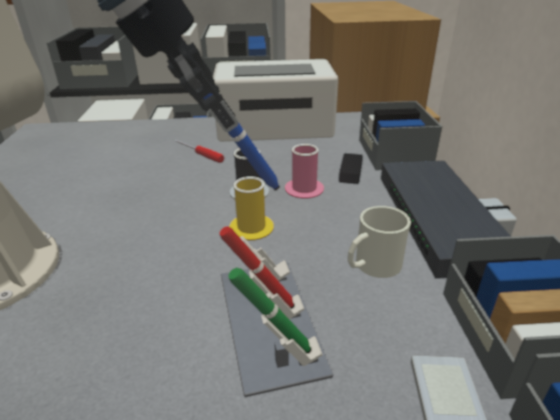

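The blue pen (nib at about (275,187)) is held in line with the fingers, and red and green are undisturbed. I turn it upright, move over the cup and check there.

```bash
python3 - <<'E'
from h import *
p=np.array(status.get_ee_pos())
q=list(tool(W,0))[1]
r.move_to([p[0],p[1],.34],q.tolist())
r.move_to([*CUP,.30],q.tolist())
tcp=np.array(status.get_ee_pos());print(tcp,status.get_time(),status.get_grip_width())
out=[]
for n in ["side","top","wrist"]:
    c=calibration(n);im=read_camera(n).copy()
    pen=PEN+[*tcp[:2],tcp[2]-.056]
    for X,col in ((pen,(255,255,0)),):
        h=np.zeros((420,560),np.uint8);hull(c,X,h);cs,_=cv2.findContours(h,0,2);cv2.drawContours(im,cs,-1,col,1)
    for rr in (.029,):
        cv2.polylines(im,[np.round(proj(c,ring(rr,.1)+[*CUP,0])*16).astype(np.int32)],True,(255,0,0),1,shift=4)
    cv2.imwrite(f"pics/{n}3.png",im[:,:,::-1]); out.append(im)
a=cv2.resize(out[0][60:240,160:360],(400,360),interpolation=0);b=cv2.resize(out[1][160:340,120:320],(400,360),interpolation=0)
cv2.imwrite("pics/m3.png",np.hstack([a,b])[:,:,::-1])
E
```

```text
[0.47105766 0.24088544 0.30014126] 8.0417 0.22339715641299668
```

View pics/m3.png

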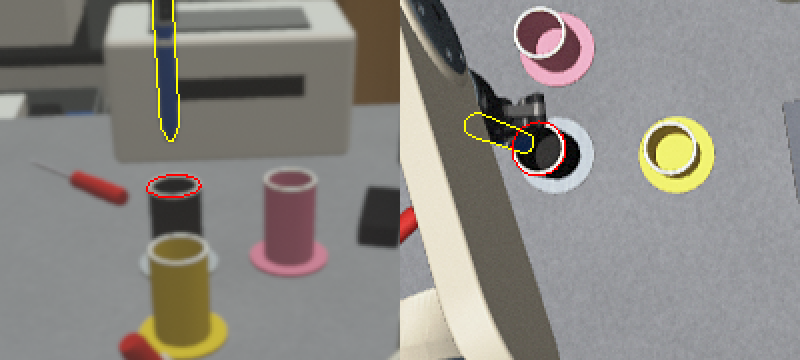

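View pics/wrist3.png

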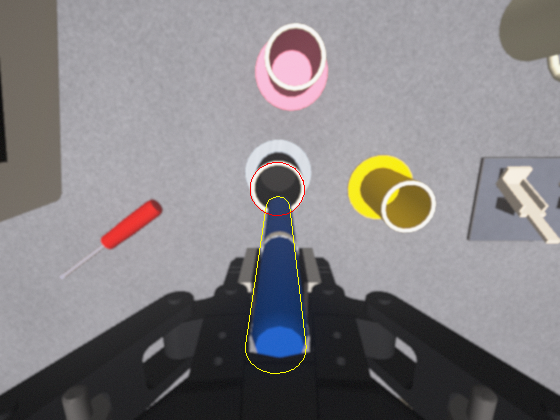

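In all three views the cup rim outline matches to 1–2 mm and the nib is centred over it. I lower the pen.

```bash
python3 - <<'E'
from h import *
f0=np.array(status.get_wrist_force());print(f0)
r.move_linear([*CUP,.175],velocity=.1);print(status.get_wrist_force())
z=.175
while z>.151:
    z-=.003;r.move_linear([*CUP,z],velocity=.03)
    f=np.array(status.get_wrist_force())-f0
    if np.linalg.norm(f)>4: break
print(z,f,status.get_time())
r.release();r.hold(.3)
r.move_linear([*CUP,.32],velocity=.1)
r.move_to([.36,-.02,.36],list(tool(W,0))[1].tolist());r.hold(.5)
print(status.get_time(),status.get_wrist_force())
out=[read_camera(n) for n in("side","top")]
cv2.imwrite("pics/e4.png",np.hstack([cv2.resize(out[0][100:370,160:360],(400,540)),cv2.resize(out[1][130:330,160:360],(400,540))])[:,:,::-1])
E
```

```text
[-0.31249258 -0.08040568 -0.8195345 ]
[ 0.13145452  0.21214754 -0.15961591]
0.15099999999999997 [-0.94410697 -0.40657031 12.21054187] 11.5917
16.0 [-0.46353658  0.15143329 -0.4718075 ]
```

View pics/e4.png

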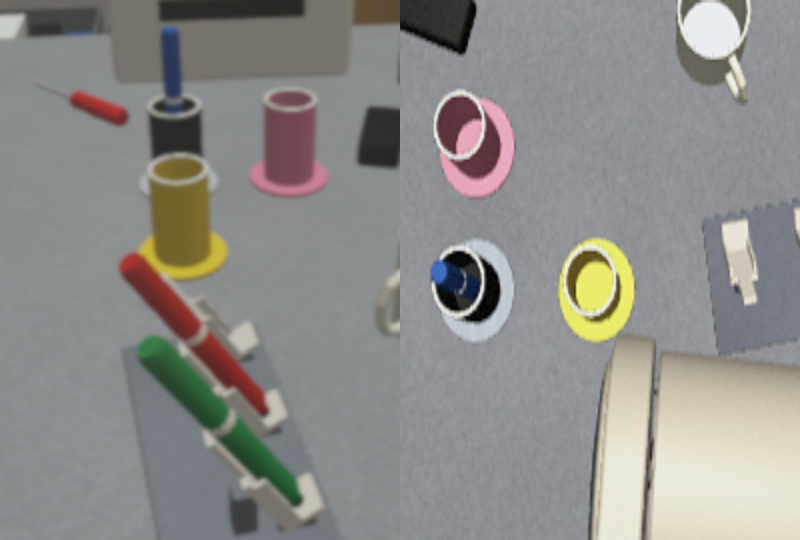

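The blue pen stands nib down in the black cup, red and green are still in their cradles, and the arm is clear.

```bash
python3 -c "
from plant import *
job.hand_in();print(status.get_time())"
```

```text
the job is handed in; nothing more can be done
the job is handed in; nothing more can be done
```

The blue pen is standing upright, nib down, in the black holder cup. I let go, moved the arm clear, and handed the job in at about 16 s of the 40 s allowed.

- **How it was done:** I found the pens and cup by fitting their outlines in the camera images. I gripped the blue pen along its axis, lifted it straight up, turned it upright over the cup and lowered it. It touched the floor of the cup with about 12 N before I opened the fingers.
- **Last checks:** The final side and top pictures show the pen in the cup and the red and green pens still in the stand. The mug and the pink and yellow cups look undisturbed. The wrist force read about zero with the arm clear.
- **Weak points:** The cup's outline fit was poor in the side view (overlap about 0.5), so I relied on the top view, and the rim matched within 1–2 mm when checked from above the cup. In the wrist picture at that point, the pen's top end was about 20 px from where I predicted, but the nib was on target.

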